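# Fit a cart wheel and snap its hub cap home

### The job

Finish the bare axle of the cart rail like the other one: lower the loose wheel over it until it sits down on the hub flange, then set the aluminium hub cap on the axle end and press straight down until it clicks over the spring balls. Keep pressing after the click so that the cap bottoms on the axle, and finish there with the fingers still on the cap, pressing it down firmly. Leave the other things on the bench as they are.

Things in the scene. Friction and masses are not known exactly. Their poses are not given: they have to be found in the camera images.
- cart_rail: Side rail of a small cart: wooden beam 320 (its y) x 84 (its x) x 40 mm lying flat, fixed to the bench; origin under its centre. Two upright steel axles on plates: at its y = +75 mm the bare one to finish, at y = -75 mm one that already carries wheel and cap (the model to follow, all fixed, 103 mm high).
- axle_root (a point): On the axis of the bare axle, at the face of its hub flange (28 mm across, 51 mm above the bench, 6 mm above the plate), on which the wheel sits. z up. Above it the axle is 16 mm thick for 28 mm, then tapers to a nose 12 mm thick. Three spring-loaded steel balls stand 2.2 mm out of the nose 35 mm above this point.
- axle_tip (a point): The tip of the bare axle, on its axis, 44 mm above axle_root.
- axle_nose: The nose of the bare axle (fixed); origin on the axis 27.5 mm above axle_root, z up. The tip is 16.5 mm above the origin; the cap's ceiling lands on it when the cap is home.
- wheel: Loose wheel with black tyre and grey hub, lying flat: 62 mm across, 26 mm high, 0.14 kg, through bore 19 mm; origin at the centre of its underside, z up along the bore. Both sides are alike. Seated, its origin is at axle_root and the axle stands 18 mm out of it.
- hub_cap: Loose plain aluminium hub cap standing mouth down: round, skirt 30 mm across (rim 32 mm), 24 mm high, top slightly domed, 0.04 kg; origin at the centre of its mouth, z up to the top. Inside: bore 20 mm, ceiling 16 mm above the mouth, snap bead 13.8 mm across 3 mm above the mouth. Home, its origin is 28 mm above axle_root, 2 mm clear of the wheel.
- cap_top (a point): Middle of the hub cap's top, 24 mm above its origin. Pressed on, the bead meets the balls with the mouth 7 mm above home; pushing over them takes about 10 N (8 to 13), then within 2 mm the force drops and the balls draw the cap down with up to 15 N; the last 1 mm is free until the ceiling lands on the axle tip. Clicked on, it stays on.
- brass_fitting: Loose stepped brass fitting, 33 mm across, 24 mm high, solid; not part of the job. Origin at the centre of its underside.
- masking_tape: Loose roll of masking tape, 104 mm across, 25 mm high; not part of the job. Origin at the centre of its underside.
- wood_block: Loose wooden block 58 x 120 x 45 mm; not part of the job. Origin at the centre of its underside.
Mind the look-alikes: they are no part of the job. Of the things like the wheel, leave any that is blue or turquoise; of the rest the smaller one is meant.

How it is judged:
On the way, in this order (a step that is already met when the one before it is completed fails the run):
1. the wheel sits on the hub flange of the bare axle (z of wheel in the frame of axle_root between -0.003 and 0.003 m and horizontal distance between wheel and axle_root below 0.004 m and angle between wheel's own z axis and vertical below 0.1 rad), for 0.2 s.
2. the hub cap has clicked over the balls and is pressed on against the axle tip for half a second (z of hub_cap in the frame of axle_root below 0.0295 m and horizontal distance between hub_cap and axle_root below 0.003 m and contact force between hub_cap and axle_nose above 4 N), for 0.5 s.
At the end, for the whole second after the job is handed in: The wheel is on the bare axle, within 3 mm of the hub flange; the hub cap is clicked on over it, mouth at most 29.5 mm above the flange (home is 28), upright and centred to 3 mm; the fingers are still on the cap and its ceiling bears on the axle tip with more than 4 N through the last second (all of step 2 and z of hub_cap in the frame of axle_root above 0.026 m and angle between hub_cap's own z axis and vertical below 0.1 rad and contact force between the fingers and hub_cap above 3 N and z of wheel in the frame of axle_root between -0.003 and 0.003 m and horizontal distance between wheel and axle_root below 0.004 m); the arm keeps its last pose, push and grip.
It fails at once if a bystander (brass fitting, tape roll or wooden block) is shifted by more than 30 mm (distance of any of brass_fitting, masking_tape, wood_block from where it was at the start of the episode above 0.03 m).
It also fails if it takes over 72 s, if anything falls off the work surface, if the arm or the gripper's body presses on something with over 40 N, if the wrist force passes 120 N, or if a joint passes its speed limit or range.

### The arm

A 7-joint arm with a two-finger parallel gripper is mounted at the origin on a cart in front of the work surface, level with it; the furniture and walls round the work are solid. World frame = base frame: x ahead of the robot, y to its left, z up, the work surface at z = 0. Lengths are in m, angles in rad, forces in N, time in s.
With the tool pointing down it reaches from about 0.4 to 0.9 m from the base axis. Payload 5.5 kg.
Tool frame: the origin (TCP) lies midway between the tips of the shut fingers; the grasp point (between the pads) lies 19 mm behind it; z points along the fingers, y is the line along which they close (so a half turn about z gives the same grasp; the last joint's range is limited). The gripper opens to 92 mm and grips with 3 to 60 N. Pads are 19 mm wide; open, the fingers measure 130 mm over their backs; the gripper's body (75 mm by 190 mm) begins 47 mm behind the grasp point.
Start: joints at [1.516, 0.501, -0.427, 1.55, 0.221, 1.138, -0.21], TCP at [0.203, -0.617, 0.227] pointing down, gripper open.
Joint ranges: [-2.88, 2.88], [-0.31, 2.03], [-1.54, 1.56], [0.2, 2.42], [-1.41, 4.55], [0.19, 2.02], [-2.57, 2.57]. Speed limits (rad/s): [2.57, 2.57, 3.14, 3.14, 3.14, 3.14, 3.14].

### API

Orientations are given as a rotation vector (axis times angle).
In Python, from bench import telemetry, imaging, workorder gives the robot as it stands. The module is installed in compiled form; this text tells all that it offers.
- The arm moves only by the tool arm_command, never from a script. Its argument "deltas" is a list of rows, each an object with "dp": the shift along the tool's x, y, z in units of 0.3 m (1.0 is 0.3 m), a list of three; "twist": the turn about the tool's z in units of 1.5 rad (1.0 is 1.5 rad). In form: [{"dp": [x, y, z], "twist": twist}, ...]. A call has 1 to 5 rows; each row is the pose to reach, as a shift and turn from the pose commanded when the call began, along the tool's axes at that moment; what a row does not reach only later rows make up. A row lasts 1/8 s, in which the tool goes at most 62.5 mm and 10.7 degrees, less where a joint would pass 70% of its speed; a pose out of reach is approached as far as the arm can. A call with a number of a shift or a turn outside -1 to 1 is refused whole. A call with a gripper value outside its range is refused whole. "grip" is the closure, from 0 (fully open) to 1 (shut), set as the call begins (left out, the last holds). The fingers move at their own pace and stop on an object; "squeeze" is the grip in N (left out, the last holds). Time passes only in rows, so rows that repeat a pose let the fingers close. It gives the time, the measured TCP pose, the force, the opening and the grip force at its end, in the units of the state.
- telemetry.sense(): the state, without advancing time (a new reading comes with each control period).
- imaging.get_image(name): name is "side" or "top"; returns a dict with "img" (420x560x3 uint8, red, green, blue), "camera_matrix" (3x3 intrinsics, pixels), "T" (4x4, takes a point from camera to world coordinates). Camera axes: x right, y down, z forward; pixel columns grow to the right and rows downward; lengths in m; the calibration is good to about 2 mm. A picture is of the moment at which its call begins. There is no depth.
- workorder.job_done(): hands the job in; it is judged then, once.
The state is a dict: "t": time; "joints": joint angles; "dq": joint speeds; "tau": joint torques, N m; "tcp_pos": TCP position; "ee_rot": TCP orientation; "wrist_force": force on the tool from outside, world axes, zero at the start; "ft_torque": the same for the moment, N m; "finger_gap": opening from 0.0 (shut) to 1.0 (fully open); "grasp_force": force on a finger pad.
Only numpy, scipy, OpenCV 4.12 (cv2) and the standard library are available. Lean on these libraries where they do the work, as an engineer would, in place of code of your own. Each camera call takes 0.05 s, during which the arm holds its last target. There are 200 camera calls.

## Working session

There is one attempt and no reset: what is moved stays moved. The work goes in short steps, Python scripts to look and compute and a tool call to move; the robot and the scene stay as the last step left them, time stands still between calls to the robot, and variables do not carry over. Pictures are saved under pics/ and viewed, at most 10 in all, crops included, and the job is handed in when it is done.

Besides the shell and the picture viewer there is one more tool, called after "Emit:" in YAML: its name, and indented under it one key for each argument. arm_command: Moves the arm, as the interface text tells. Shifts and turns lie within -1 to 1; 1 stands for 0.3 m of shift or 1.5 rad of turn. Its arguments: {"type":"object","properties":{"deltas":{"type":"array","items":{"type":"object","properties":{"dp":{"type":"array","items":{"type":"number"}},"twist":{"type":"number"}}}},"grip":{"type":"number"},"squeeze":{"type":"number"}},"required":["deltas"]}

```bash
mkdir -p pics && cat > h.py <<'E'
import numpy as np, cv2
from bench import telemetry, imaging, workorder
def snap(n,f=None):
    d=imaging.get_image(n)
    if f: cv2.imwrite(f'pics/{f}.png',d['img'][:,:,::-1])
    np.savez(f'{n}.npz',**d)
    return d
def load(n): return dict(np.load(f'{n}.npz'))
def ray(d,u,v):
    r=d['T'][:3,:3]@np.linalg.inv(d['camera_matrix'])@np.array([u,v,1.]); return d['T'][:3,3],r/np.linalg.norm(r)
def onz(d,u,v,z):
    o,r=ray(d,u,v); return o+r*(z-o[2])/r[2]
def tri(d1,p1,d2,p2):
    (a,r),(b,s)=ray(d1,*p1),ray(d2,*p2)
    k=np.linalg.lstsq(np.c_[r,-s],b-a,rcond=None)[0]
    p,q=a+k[0]*r,b+k[1]*s
    return (p+q)/2,np.linalg.norm(p-q)
def proj(d,P):
    c=np.linalg.inv(d['T'])@np.r_[P,1]; u=d['camera_matrix']@c[:3]; return u[:2]/u[2]
E
python3 - <<'E'
from h import *
np.set_printoptions(precision=4,suppress=True)
for n in('top','side'):
    d=snap(n,n+'0'); print(d['T'],d['camera_matrix'])
print(telemetry.sense())
E
```

```text
[[-0.0203 -0.9813  0.1914  0.1991]
 [-0.9996  0.0235  0.0142  0.0029]
 [-0.0184 -0.1911 -0.9814  1.4761]
 [ 0.      0.      0.      1.    ]] [[494.4885   0.     278.9947]
 [  0.     494.4885 203.4698]
 [  0.       0.       1.    ]]
[[-0.994  -0.0413  0.1008  0.3667]
 [-0.109   0.3588 -0.927   1.2725]
 [ 0.0021 -0.9325 -0.3612  0.5923]
 [ 0.      0.      0.      1.    ]] [[473.8302   0.     278.1621]
 [  0.     473.8302 207.9627]
 [  0.       0.       1.    ]]
{'t': 0.1, 'joints': array([ 1.5162,  0.5018, -0.4268,  1.5513,  0.2208,  1.1383, -0.2103]), 'dq': array([-0.0009, -0.0026, -0.0006, -0.0034, -0.0013,  0.001 ,  0.0014]), 'tau': array([ -0.0117, -56.7872,  -5.8384, -27.991 ,  -0.069 ,   0.0242,
        -0.    ]), 'tcp_pos': array([ 0.2029, -0.6169,  0.2258]), 'ee_rot': array([-3.1003, -0.4969,  0.0004]), 'wrist_force': array([ 0.149 , -0.504 , -0.2162]), 'ft_torque': array([-0.0415,  0.0606,  0.0083]), 'grasp_force': 0.0, 'finger_gap': 0.9964547947274538}
```

View pics/top0.png

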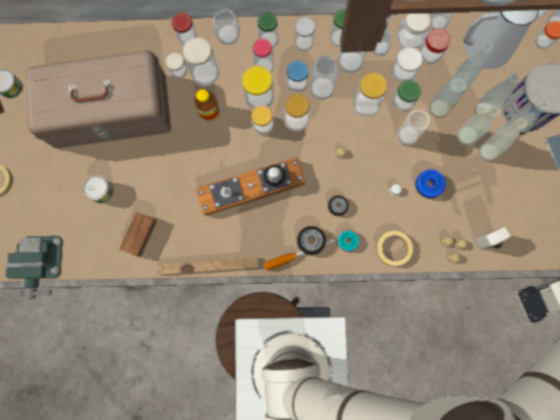

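View pics/side0.png

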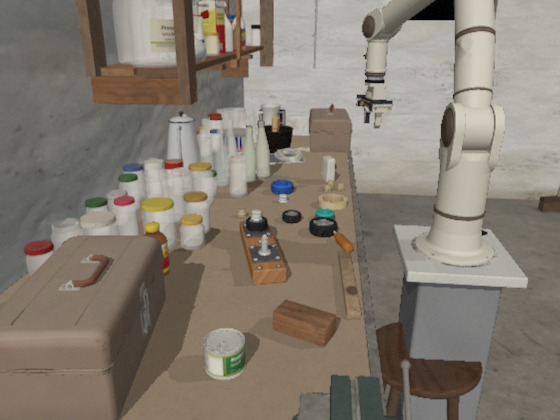

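Top view: the bare axle is at about (226,191) and the finished one at (274,175). The small black wheel is at (338,205), with look-alikes at (312,240) larger, (348,241) turquoise and (431,184) blue. The cap is probably at (396,189) and the brass fitting near (340,152). In the side view the axle is at (265,243), the small wheel at (291,216) and the cap at (283,198). Next I'll enlarge both.

```bash
python3 - <<'E'
from h import *
t=load('top')['img'];s=load('side')['img']
a=cv2.resize(t[140:260,190:420],None,fx=3.4,fy=3.4,interpolation=cv2.INTER_CUBIC)
cv2.imwrite('pics/c1.png',a[:,:,::-1])
b=cv2.resize(s[175:295,225:365],None,fx=5,fy=5,interpolation=cv2.INTER_CUBIC)
cv2.imwrite('pics/c2.png',b[:,:,::-1])
E
```

```text
(no output)
```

View pics/c1.png

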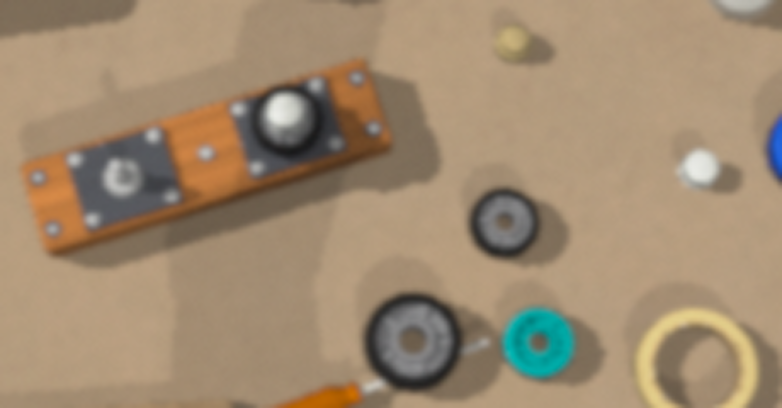

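View pics/c2.png

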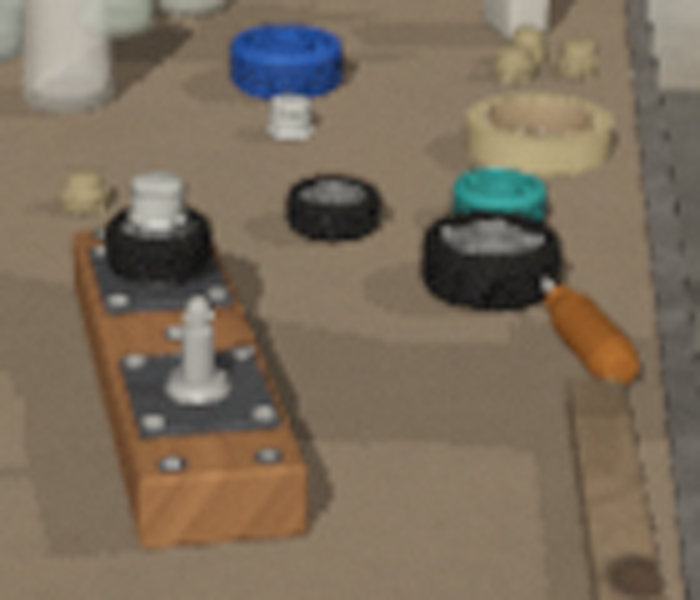

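The crops confirm this. The bare axle has a plate with 4 corner screws, at crop positions (75,160), (153,135), (93,219) and (172,197). The black wheel is at crop (505,221) and the white cap at (700,168). The masking tape and blocks are well away. Now I'll measure.

```bash
cat >> h.py <<'E'
def blob(d,seed,r,f):
    """centroid & bbox of the mask component nearest the seed, window radius r"""
    u,v=map(int,seed); y0,x0=v-r,u-r
    w=cv2.resize(d['img'][y0:v+r+1,x0:u+r+1],None,fx=4,fy=4,interpolation=cv2.INTER_CUBIC)
    m=f(w.astype(int)).astype(np.uint8)
    c,_=cv2.findContours(m,cv2.RETR_EXTERNAL,cv2.CHAIN_APPROX_NONE)
    c=[k for k in c if cv2.contourArea(k)>10]
    k=min(c,key=lambda k:-cv2.contourArea(k)) if r>8 else min(c,key=lambda k:np.linalg.norm(k.mean((0,1))-4*r))
    M=cv2.moments(k); s=lambda a,o:(a+.5)/4-.5+o
    x,y,W,H=cv2.boundingRect(k)
    return np.array([s(M['m10']/M['m00'],x0),s(M['m01']/M['m00'],y0)]),np.array([s(x-.5,x0),s(y-.5,y0),s(x+W-.5,x0),s(y+H-.5,y0)])
dark=lambda w:(w.max(2)<75)
bright=lambda w:(w.min(2)>150)
grey=lambda w:(w.min(2)>115)&(w.max(2)-w.min(2)<35)
E
python3 - <<'E'
from h import *
np.set_printoptions(precision=4,suppress=True)
t,s=load('top'),load('side')
T=lambda p:(190+p[0]/3.4-.35,140+p[1]/3.4-.35)
S=lambda p:(225+p[0]/5-.4,175+p[1]/5-.4)
for nm,tp,sp in (('bare',[(75,160),(153,135),(172,197),(93,219)],[(135,361),(153,423),(263,413),(243,353)]),):
  # order: top image up=+x left=+y ; side image: left=+x?, down=+y
  P=[]
  for a,b,c in zip(tp,[(153,423),(135,361),(243,353),(263,413)],range(4)):
    pa,_=blob(t,np.round(T(a)),3,grey);pb,_=blob(s,np.round(S(b)),3,grey)
    p,e=tri(t,pa,s,pb);P.append(p);print(pa,T(a),pb,S(b),p,e)
  P=np.array(P);print('plate centre',P.mean(0),np.linalg.norm(P-P.mean(0),axis=1),'sides',np.linalg.norm(np.roll(P,1,0)-P,axis=1))
ms=[T(a) for a in [(238,108),(317,85),(336,144),(257,168)]]
print('model', np.mean([onz(t,*blob(t,np.round(a),3,grey)[0],0.047) for a in ms],0))
for nm,a,b,f in (('wheel',T((505,221)),S((334,207)),dark),('cap',T((700,168)),S((291,118)),bright)):
  pa,ba=blob(t,np.round(a),15 if nm=='wheel' else 9,f);pb,bb=blob(s,np.round(b),15 if nm=='wheel' else 9,f)
  p,e=tri(t,pa,s,pb);print(nm,pa,ba,pb,bb,'P',p,e)
for z in(.087,.095):print(proj(t,np.r_[P.mean(0)[:2],z]),proj(s,np.r_[P.mean(0)[:2],z]))
print('seen tip',T((121,176)),S((198,298)))
E
```

```text
[211.6848 186.5536] (211.70882352941177, 186.70882352941177) [255.2049 259.0139] (255.2, 259.20000000000005) [0.5366 0.2232 0.0432] 0.003663381046594941
[234.575  179.4243] (234.65, 179.35588235294117) [251.5132 246.7187] (251.6, 246.79999999999998) [0.557  0.1548 0.0432] 0.004023784213473847
[239.913  197.4606] (240.23823529411766, 197.59117647058824) [273.1752 245.2727] (273.20000000000005, 245.2) [0.5013 0.1391 0.0431] 0.003556379777869641
[216.7929 204.0464] (217.00294117647059, 204.06176470588235) [277.2548 257.1488] (277.20000000000005, 257.20000000000005) [0.4829 0.2076 0.0437] 0.003350763516279333
plate centre [0.5194 0.1812 0.0433] [0.0454 0.0458 0.0458 0.0451] sides [0.056  0.0713 0.0578 0.071 ]Traceback (most recent call last):
  File "<stdin>", line 14, in <module>
  File "h.py", line 27, in blob
    k=min(c,key=lambda k:-cv2.contourArea(k)) if r>8 else min(c,key=lambda k:np.linalg.norm(k.mean((0,1))-4*r))
                                                          ~~~^^^^^^^^^^^^^^^^^^^^^^^^^^^^^^^^^^^^^^^^^^^^^^^^^^
ValueError: min() iterable argument is empty
```

```bash
python3 - <<'E'
from h import *
np.set_printoptions(precision=4,suppress=True)
t,s=load('top'),load('side')
T=lambda p:(190+p[0]/3.4-.35,140+p[1]/3.4-.35)
S=lambda p:(225+p[0]/5-.4,175+p[1]/5-.4)
C=np.array([.5194,.1812])
for nm,a,b,f in (('wheel',T((505,221)),S((334,207)),dark),('cap',T((700,168)),S((291,118)),bright)):
  r=15 if nm=='wheel' else 9
  pa,ba=blob(t,np.round(a),r,f);pb,bb=blob(s,np.round(b),r,f)
  p,e=tri(t,pa,s,pb);print(nm,pa,ba,pb,bb,'P',p,e)
  h={'wheel':.013,'cap':.012}[nm]; print('  on plane top',onz(t,*pa,h),'side',onz(s,*pb,h))
pb,bb=blob(s,np.round(S((198,350))),14,grey);print('axle side',pb,bb)
pb,bb=blob(t,np.round(T((121,176))),9,grey);print('axle top',pb,bb)
for z in(.051,.087,.095):print(proj(t,np.r_[C,z]),proj(s,np.r_[C,z]))
print('seen tip',T((121,176)),S((198,298)),'tri',tri(t,T((121,176)),s,S((198,298))))
# rail end screws
for q in [(38,177),(52,229),(356,78),(374,129),(206,153)]: print(onz(t,*T(q),.042))
E
```

```text
wheel [338.0497 205.3731] [328.25 195.5  347.75 215.  ] [291.2778 216.3421] [281.75 209.75 301.   223.  ] P [ 0.477  -0.1539  0.0088] 0.003560659968931395
  on plane top [ 0.4744 -0.1534  0.013 ] side [ 0.478  -0.1444  0.013 ]
cap [394.9278 188.9072] [388.25 183.25 401.   194.5 ] [282.3513 198.1166] [279.   194.   286.   202.25] P [ 0.524  -0.3283  0.007 ] 0.003441299954431451
  on plane top [ 0.5211 -0.3271  0.012 ] side [ 0.5244 -0.3156  0.012 ]
axle side [263.8406 246.21  ] [258.   233.75 270.   255.5 ]
axle top [225.0669 191.7828] [219.5  186.   230.5  197.75]
[225.3808 190.6763] [264.953  249.3641]
[223.8241 187.9761] [264.841  236.6586]
[223.4676 187.3578] [264.8158 233.7979]
seen tip (225.23823529411766, 191.41470588235293) (264.20000000000005, 234.2) tri (array([0.5151, 0.1771, 0.0906]), np.float64(0.013208053089340416))
[0.5201 0.2556 0.042 ]
[0.4734 0.2429 0.042 ]
[ 0.6027 -0.0251  0.042 ]
[ 0.556  -0.0396  0.042 ]
[0.538  0.1081 0.042 ]
```

```bash
cat >> h.py <<'E'
from scipy.spatial.transform import Rotation as Ro
def dlt(p):
    st=telemetry.sense(); R=Ro.from_rotvec(st['ee_rot']).as_matrix()
    x=R[:,0]; print('tcp',st['tcp_pos'].round(4),'yaw_x deg',np.degrees(np.arctan2(x[1],x[0])).round(2),'tilt',R[:2,2].round(4),'t',round(st['t'],2),'j',st['joints'].round(2),'gap',round(st['finger_gap'],3))
    d=R.T@(np.array(p)-st['tcp_pos'])/.3; print('units',d.round(4),'len/row',np.linalg.norm(d)/.2083)
E
python3 -c "
from h import *
dlt([.4755,-.1535,.2258])"
```

```text
tcp [ 0.2029 -0.6169  0.2258] yaw_x deg 18.21 tilt [-0.0005  0.0017] t 0.1 j [ 1.52  0.5  -0.43  1.55  0.22  1.14 -0.21] gap 0.996
units [ 1.346  -1.1832  0.0021] len/row 8.603401946812735
```

Emit:
arm_command:
  deltas:
    - {"dp": [0.15,-0.13,0],"twist": 0}
    - {"dp": [0.3,-0.26,0],"twist": 0}
    - {"dp": [0.45,-0.39,0],"twist": 0}
    - {"dp": [0.6,-0.52,0],"twist": 0}
    - {"dp": [0.75,-0.66,0],"twist": 0}

```text
t: 0.72
tcp_pos: [0.3556, -0.3573, 0.2266]
ee_rot: [3.102, 0.497, 0.0]
wrist_force: [1.1, -0.4, 0.4]
finger_gap: 1.001
grasp_force: 0.0
```

```bash
python3 -c "
from h import *
dlt([.4755,-.1535,.12])"
```

```text
tcp [ 0.3556 -0.3573  0.2266] yaw_x deg 18.19 tilt [ 0.0001 -0.    ] t 0.72 j [ 1.23  0.25 -0.57  1.91  0.16  1.03 -0.66] gap 1.001
units [ 0.5916 -0.5205  0.3553] len/row 4.149761814328399
```

Emit:
arm_command:
  deltas:
    - {"dp": [0.15,-0.13,0.05],"twist": 0.1}
    - {"dp": [0.3,-0.26,0.1],"twist": 0.2}
    - {"dp": [0.45,-0.39,0.2],"twist": 0.3}
    - {"dp": [0.59,-0.52,0.3],"twist": 0.4}
    - {"dp": [0.59,-0.52,0.355],"twist": 0.5}

```text
t: 1.35
tcp_pos: [0.4758, -0.1518, 0.1195]
ee_rot: [-3.067, 0.674, -0.001]
wrist_force: [0.4, -0.6, 0.3]
finger_gap: 0.998
grasp_force: 0.0
```

```bash
python3 -c "
from h import *
dlt([.4755,-.1535,.003])"
```

```text
tcp [ 0.4758 -0.1518  0.1195] yaw_x deg -24.79 tilt [0.001  0.0014] t 1.35 j [ 0.69  0.39 -0.51  2.01  0.26  0.8  -1.98] gap 0.998
units [0.0013 0.0062 0.3883] len/row 1.8641712053169794
```

Emit:
arm_command:
  deltas:
    - {"dp": [0,0.006,0.2],"twist": 0}
    - {"dp": [0,0.006,0.36],"twist": 0}
    - {"dp": [0,0.006,0.385],"twist": 0}
    - {"dp": [0,0.006,0.385],"twist": 0}

```text
t: 1.85
tcp_pos: [0.4739, -0.157, 0.0051]
ee_rot: [-3.068, 0.673, 0.0]
wrist_force: [0.5, 0.2, 1.0]
finger_gap: 1.001
grasp_force: 0.0
```

Emit:
arm_command:
  deltas:
    - {"dp": [0,0,0],"twist": 0}
    - {"dp": [0,0,0],"twist": 0}
    - {"dp": [0,0,0],"twist": 0}
    - {"dp": [0,0,0],"twist": 0}
    - {"dp": [0,0,0],"twist": 0}
  grip: 1
  squeeze: 6

```text
t: 2.48
tcp_pos: [0.4745, -0.1571, 0.0054]
ee_rot: [-3.069, 0.673, -0.002]
wrist_force: [-0.2, 1.5, 6.8]
finger_gap: 0.628
grasp_force: 6.0
```

```bash
python3 - <<'E'
from h import *
s=snap('side');t=snap('top')
a=cv2.resize(s['img'][165:235,250:335],None,fx=7,fy=7,interpolation=cv2.INTER_CUBIC)
b=cv2.resize(t['img'][160:250,290:390],None,fx=5.44,fy=5.44,interpolation=cv2.INTER_CUBIC)
cv2.imwrite('pics/g1.png',np.hstack([a[:490],cv2.resize(b,(200,490))])[:,:,::-1])
E
```

```text
(no output)
```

View pics/g1.png

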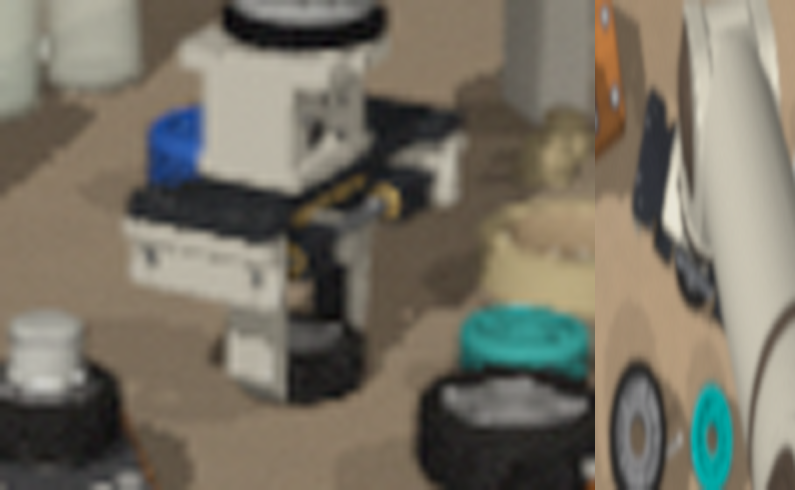

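The side view shows the wheel held between the fingers near crop (290,360), with the near finger flush on the tyre. Top view is hidden by the arm. I'll regrip across to centre the wheel in both directions.

Emit:
arm_command:
  deltas:
    - {"dp": [0,0,0],"twist": 0}
    - {"dp": [0,0,0],"twist": 0}
    - {"dp": [0,0,-0.005],"twist": -0.1}
    - {"dp": [0,0,-0.005],"twist": -0.22}
    - {"dp": [0,0,-0.005],"twist": -0.34}
  grip: 0.1

```text
t: 3.2
tcp_pos: [0.4732, -0.1573, 0.006]
ee_rot: [3.139, 0.131, -0.001]
wrist_force: [-0.3, 0.9, -0.3]
finger_gap: 0.9
grasp_force: 0.0
```

Emit:
arm_command:
  deltas:
    - {"dp": [0,0,0],"twist": -0.12}
    - {"dp": [0,0,0],"twist": -0.24}
    - {"dp": [0,0,0],"twist": -0.36}
    - {"dp": [0,0,0],"twist": -0.48}
    - {"dp": [0,0,0],"twist": -0.6}

```text
t: 3.82
tcp_pos: [0.4732, -0.1574, 0.0059]
ee_rot: [-2.769, -1.483, 0.001]
wrist_force: [-0.1, 0.1, 0.3]
finger_gap: 0.898
grasp_force: 0.0
```

Emit:
arm_command:
  deltas:
    - {"dp": [0,0,0],"twist": -0.11}
    - {"dp": [0,0,0],"twist": -0.11}

```text
t: 4.08
tcp_pos: [0.4731, -0.1573, 0.0058]
ee_rot: [-2.643, -1.696, 0.0]
wrist_force: [0.2, 0.6, -0.1]
finger_gap: 0.901
grasp_force: 0.0
```

Emit:
arm_command:
  deltas:
    - {"dp": [0,0,0],"twist": 0}
    - {"dp": [0,0,0],"twist": 0}
    - {"dp": [0,0,0],"twist": 0}
    - {"dp": [0,0,0],"twist": 0}
    - {"dp": [0,0,0],"twist": 0}
  grip: 1
  squeeze: 6

```text
t: 4.7
tcp_pos: [0.4737, -0.1572, 0.0063]
ee_rot: [2.643, 1.699, 0.0]
wrist_force: [0.3, -0.8, -0.2]
finger_gap: 0.612
grasp_force: 6.0
```

```bash
python3 -c "
from h import *
dlt([.4755,-.1535,.003]);print(telemetry.sense()['wrist_force'])"
```

```text
tcp [ 0.4737 -0.1572  0.0063] yaw_x deg 65.47 tilt [ 0.0001 -0.0001] t 4.7 j [ 0.89  0.7  -0.78  2.05  0.77  0.71 -0.82] gap 0.612
units [0.0136 0.0004 0.011 ] len/row 0.08382009966774934
[ 0.26898013 -0.76384366 -0.1760048 ]
```

Emit:
arm_command:
  deltas:
    - {"dp": [0,0,0],"twist": 0}
    - {"dp": [0,0,0],"twist": 0}
    - {"dp": [0,0,-0.2],"twist": 0}
    - {"dp": [-0.15,0.07,-0.3],"twist": 0}
    - {"dp": [-0.3,0.14,-0.4],"twist": 0}
  grip: 0.1

```text
t: 5.32
tcp_pos: [0.4748, -0.2572, 0.1277]
ee_rot: [2.64, 1.702, 0.001]
wrist_force: [0.6, 0.2, -0.2]
finger_gap: 0.901
grasp_force: 0.0
```

Emit:
arm_command:
  deltas:
    - {"dp": [-0.15,0.07,0],"twist": 0}
    - {"dp": [-0.3,0.14,0],"twist": 0}
    - {"dp": [-0.3,0.14,0],"twist": 0}

```text
t: 5.7
tcp_pos: [0.4737, -0.3615, 0.1257]
ee_rot: [2.648, 1.687, -0.002]
wrist_force: [-0.6, 0.1, 0.1]
finger_gap: 0.905
grasp_force: 0.0
```

```bash
python3 - <<'E'
from h import *
np.set_printoptions(precision=4,suppress=True)
t=snap('top','top1');s=snap('side','side1')
for d,c,h in((t,(338,205),.013),(s,(291,216),.013)):
  try:
    p,b=blob(d,c,15,dark);print(p,b,onz(d,*p,h), 'expect',proj(d,[.4735,-.1572,h]))
  except Exception as e: print(e)
dlt([.4735,-.1572,.12])
a=cv2.resize(t['img'][130:270,190:420],None,fx=2.6,fy=2.6)
b=cv2.resize(s['img'][150:260,225:365],None,fx=3,fy=3)
E
```

```text
[339.8859 206.3547] [330.25 196.5  349.5  216.  ] [ 0.4713 -0.1588  0.013 ] expect [339.3311 205.6384]
[292.2673 216.772 ] [282.75 209.5  302.25 222.5 ] [ 0.4745 -0.1411  0.013 ] expect [292.9828 214.9309]
tcp [ 0.475  -0.3558  0.1258] yaw_x deg 65.4 tilt [-0.0002  0.0011] t 5.8 j [ 1.25  0.66 -0.9   1.77  0.6   1.01 -0.31] gap 0.898
units [ 0.5997 -0.28    0.0202] len/row 3.1788404035532896
```

```bash
python3 - <<'E'
from h import *
np.set_printoptions(precision=4,suppress=True)
t,s=load('top'),load('side')
ct=np.array([-.555,-.716]);cs=np.array([.715,-1.84])
tp=[[211.6848,186.5536],[234.575,179.4243],[239.913,197.4606],[216.7929,204.0464]]
sp=[[255.2049,259.0139],[251.5132,246.7187],[273.1752,245.2727],[277.2548,257.1488]]
P=np.array([tri(t,np.array(a)+ct,s,np.array(b)+cs)[0] for a,b in zip(tp,sp)])
E=[tri(t,np.array(a)+ct,s,np.array(b)+cs)[1] for a,b in zip(tp,sp)]
print(P,E,P.mean(0)); print('top plane .046',np.mean([onz(t,*(np.array(a)+ct),.046) for a in tp],0))
T=lambda p:np.array((190+p[0]/3.4-.35,140+p[1]/3.4-.35))
q=np.array([onz(t,*(T(k)+ct),.042) for k in [(38,177),(52,229),(356,78),(374,129)]])
c=q.mean(0);u=(q[:2].mean(0)-q[2:].mean(0));u/=np.linalg.norm(u);print('rail',c,c+.075*u)
bc,_=blob(s,(283,198),9,bright);tc,_=blob(t,(395,189),9,bright);print('cap',bc,tc,tri(t,tc+ct,s,bc+cs),onz(t,*(tc+ct),.012))
# axle axis in side view at rows near the nose/cylinder
m=grey(s['img'].astype(int))
for v in range(233,252): print(v,np.where(m[v,255:275])[0]+255,end=';')
for z in(.051,.065,.095):print(proj(s,np.r_[P.mean(0)[:2],z])-cs)
E
```

```text
[[0.536  0.2239 0.0491]
 [0.5562 0.1557 0.0495]
 [0.5007 0.1401 0.0494]
 [0.4824 0.2084 0.0496]] [np.float64(0.0008338244974886527), np.float64(0.0011868484301834736), np.float64(0.0006358262429275956), np.float64(0.0004461143312215235)] [0.5188 0.182  0.0494]
top plane .046 [0.5192 0.1824 0.046 ]
rail [0.5403 0.1101 0.042 ] [0.5192 0.182  0.042 ]
cap [282.4133 198.0883] [394.9257 188.9077] (array([ 0.5225, -0.3247,  0.0159]), np.float64(3.436232797760613e-05)) [ 0.5234 -0.3256  0.012 ]
233 [267 268 269];234 [264 265 267 268 269];235 [263 264 265 266];236 [262 263 264 265 266];237 [262 263 264 265 266 267];238 [262 263 264 265 266 267];239 [262 263 264 265 266];240 [259 260 261 262 263 264 265 266];241 [259 260 261 262 263 264 265 266];242 [259 260 261 262 263 264 265 266];243 [262 263 264 265 266];244 [262 263 264 265 266];245 [262 263 264 265 266 272 273 274];246 [262 263 264 265 266 273];247 [262 263 264 265 266];248 [261 262 263 264 265 266];249 [261 262 263 264 265 266];250 [260 261 262 263 264 265 266 267 268 269];251 [259 260 261 262 263 264 265 266 267 268 269];[264.416  251.3512]
[264.3734 246.4398]
[264.281  235.7767]
```

Corrected with the centred wheel, the two views agree: the axle is at (0.519, 0.182) and the cap at (0.523, -0.325). Now I'll go back for the wheel.

Emit:
arm_command:
  deltas:
    - {"dp": [0.18,-0.084,0],"twist": 0}
    - {"dp": [0.36,-0.168,0],"twist": 0}
    - {"dp": [0.53,-0.247,0],"twist": 0}
    - {"dp": [0.6,-0.28,0.1],"twist": 0}
    - {"dp": [0.6,-0.28,0.25],"twist": 0}

```text
t: 6.42
tcp_pos: [0.475, -0.1531, 0.0522]
ee_rot: [2.634, 1.707, 0.004]
wrist_force: [0.3, -1.0, -0.1]
finger_gap: 0.903
grasp_force: 0.0
```

Emit:
arm_command:
  deltas:
    - {"dp": [0,0,0.12],"twist": 0}
    - {"dp": [0,0,0.158],"twist": 0}
    - {"dp": [0,0,0.158],"twist": 0}

```text
t: 6.8
tcp_pos: [0.4735, -0.1559, 0.0039]
ee_rot: [-2.64, -1.701, 0.0]
wrist_force: [-0.6, 0.3, -0.2]
finger_gap: 0.897
grasp_force: 0.0
```

Emit:
arm_command:
  deltas:
    - {"dp": [0,0,0],"twist": 0}
    - {"dp": [0,0,0],"twist": 0}
    - {"dp": [0,0,0],"twist": 0}
    - {"dp": [0,0,0],"twist": 0}
    - {"dp": [0,0,0],"twist": 0}
  grip: 1
  squeeze: 25

```text
t: 7.42
tcp_pos: [0.474, -0.1576, 0.0045]
ee_rot: [2.642, 1.698, 0.0]
wrist_force: [-0.9, 0.1, 6.9]
finger_gap: 0.606
grasp_force: 25.0
```

```bash
python3 -c "
from h import *
dlt([.519,.182,.15]);print(telemetry.sense()['wrist_force'])"
```

```text
tcp [ 0.474  -0.1576  0.0045] yaw_x deg 65.46 tilt [ 0.0006 -0.0009] t 7.42 j [ 0.89  0.7  -0.77  2.05  0.77  0.7  -0.82] gap 0.606
units [ 1.0918 -0.3333 -0.4859] len/row 5.956112279983784
[-0.8503229   0.07242149  6.903429  ]
```

Emit:
arm_command:
  deltas:
    - {"dp": [0,0,-0.1],"twist": 0}
    - {"dp": [0,0,-0.25],"twist": 0}
    - {"dp": [0.1,-0.03,-0.4],"twist": 0}
    - {"dp": [0.28,-0.085,-0.48],"twist": 0}
    - {"dp": [0.45,-0.14,-0.486],"twist": 0}

```text
t: 8.05
tcp_pos: [0.493, -0.0159, 0.1517]
ee_rot: [2.642, 1.695, 0.005]
wrist_force: [1.8, -0.3, -1.7]
finger_gap: 0.604
grasp_force: 25.0
```

Emit:
arm_command:
  deltas:
    - {"dp": [0.18,-0.055,0],"twist": 0}
    - {"dp": [0.36,-0.11,0],"twist": 0}
    - {"dp": [0.54,-0.16,0],"twist": 0}
    - {"dp": [0.642,-0.193,0],"twist": 0}
    - {"dp": [0.642,-0.193,0],"twist": 0}

```text
t: 8.68
tcp_pos: [0.5179, 0.1862, 0.1498]
ee_rot: [-2.636, -1.705, -0.002]
wrist_force: [0.5, -0.6, -1.7]
finger_gap: 0.606
grasp_force: 25.0
```

```bash
python3 - <<'E'
from h import *
np.set_printoptions(precision=4,suppress=True)
dlt([.519,.182,.12])
s=snap('side');t=snap('top')
a=cv2.resize(s['img'][140:270,210:330],None,fx=4.6,fy=4.6,interpolation=cv2.INTER_CUBIC)
b=cv2.resize(t['img'][145:225,190:250],None,fx=4,fy=598/80,interpolation=cv2.INTER_CUBIC)
cv2.imwrite('pics/g2.png',np.hstack([a,b])[:,:,::-1]);print(a.shape,b.shape)
p=telemetry.sense()['tcp_pos'];print('wheel centre expect px',proj(s,p+[0,0,.009])-[.715,-1.84], proj(s,p+[0,0,-.004])-[.715,-1.84])
E
```

```text
tcp [0.5179 0.1862 0.1498] yaw_x deg 65.8 tilt [-0.      0.0023] t 8.68 j [ 0.35  0.57 -0.97  1.86  0.56  1.   -1.28] gap 0.606
units [-0.0115  0.0094  0.0994] len/row 0.4825777094660416
(598, 552, 3) (598, 240, 3)
wheel centre expect px [264.3307 212.679 ] [264.3715 217.5036]
```

View pics/g2.png

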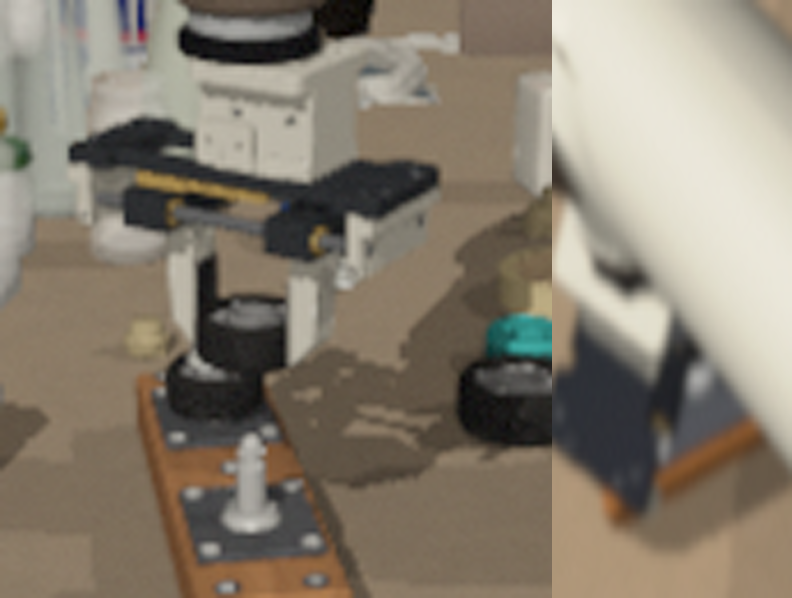

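The wheel hangs level in the fingers at crop (249,335), above the axle at (250,450). I'll let it settle, then fine-align.

Emit:
arm_command:
  deltas:
    - {"dp": [0,0,0.05],"twist": 0}
    - {"dp": [0,0,0.05],"twist": 0}
    - {"dp": [0,0,0.05],"twist": 0}

```text
t: 9.15
tcp_pos: [0.5186, 0.1814, 0.1343]
ee_rot: [-2.644, -1.697, 0.001]
wrist_force: [0.2, -0.5, -1.4]
finger_gap: 0.605
grasp_force: 25.0
```

```bash
python3 - <<'E'
from h import *
dlt([.519,.182,.10])
E
```

```text
tcp [0.5186 0.1814 0.1343] yaw_x deg 65.41 tilt [-0.0006 -0.0003] t 9.15 j [ 0.34  0.59 -0.95  1.87  0.58  0.98 -1.3 ] gap 0.605
units [0.0024 0.0004 0.1143] len/row 0.5486267425009362
```

Emit:
arm_command:
  deltas:
    - {"dp": [0.002,0,0.1],"twist": 0}
    - {"dp": [0.002,0,0.13],"twist": 0}
    - {"dp": [0.002,0,0.165],"twist": 0}
    - {"dp": [0.002,0,0.165],"twist": 0}

```text
t: 9.65
tcp_pos: [0.5188, 0.1825, 0.0848]
ee_rot: [2.643, 1.699, -0.001]
wrist_force: [-0.0, -2.0, -1.1]
finger_gap: 0.604
grasp_force: 25.0
```

Emit:
arm_command:
  deltas:
    - {"dp": [0,0,0.03],"twist": 0}
    - {"dp": [0,0,0.06],"twist": 0}
    - {"dp": [0,0,0.083],"twist": 0}
    - {"dp": [0,0,0.083],"twist": 0}

```text
t: 10.15
tcp_pos: [0.5188, 0.1824, 0.0594]
ee_rot: [2.643, 1.699, -0.002]
wrist_force: [1.0, -2.8, -2.7]
finger_gap: 0.604
grasp_force: 25.0
```

Emit:
arm_command:
  deltas:
    - {"dp": [0,0,0.006],"twist": 0}
    - {"dp": [0,0,0.012],"twist": 0}
    - {"dp": [0,0,0.015],"twist": 0}
    - {"dp": [0,0,0.015],"twist": 0}

```text
t: 10.65
tcp_pos: [0.5192, 0.1825, 0.0558]
ee_rot: [2.642, 1.698, 0.0]
wrist_force: [0.6, -3.6, -0.6]
finger_gap: 0.604
grasp_force: 25.0
```

Emit:
arm_command:
  deltas:
    - {"dp": [-0.003,0.001,0.005],"twist": 0}
    - {"dp": [-0.003,0.001,0.01],"twist": 0}
    - {"dp": [-0.003,0.001,0.01],"twist": 0}

```text
t: 11.02
tcp_pos: [0.5192, 0.1825, 0.0553]
ee_rot: [2.641, 1.699, 0.001]
wrist_force: [-5.2, -6.6, 24.2]
finger_gap: 0.608
grasp_force: 25.0
```

Contact came at TCP z 0.055 against an expected 0.0555, so the wheel is seated. I'll release and lift.

Emit:
arm_command:
  deltas:
    - {"dp": [0,0,-0.01],"twist": 0}
    - {"dp": [0,0,-0.01],"twist": 0}
    - {"dp": [0,0,-0.01],"twist": 0}
    - {"dp": [0,0,-0.12],"twist": 0}
    - {"dp": [0,0,-0.3],"twist": 0}
  grip: 0.1

```text
t: 11.65
tcp_pos: [0.5172, 0.1816, 0.1417]
ee_rot: [-2.64, -1.698, 0.006]
wrist_force: [0.6, -1.0, -0.0]
finger_gap: 0.904
grasp_force: 0.0
```

```bash
python3 - <<'E'
from h import *
dlt([.523,-.3252,.15])
E
```

```text
tcp [0.5172 0.1816 0.1417] yaw_x deg 65.5 tilt [-0.0047 -0.0001] t 11.65 j [ 0.35  0.58 -0.96  1.87  0.57  0.99 -1.29] gap 0.904
units [-1.5293  0.718  -0.0275] len/row 8.11161325714903
```

Emit:
arm_command:
  deltas:
    - {"dp": [-0.18,0.085,-0.03],"twist": 0}
    - {"dp": [-0.36,0.17,-0.03],"twist": 0}
    - {"dp": [-0.54,0.25,-0.03],"twist": 0}
    - {"dp": [-0.72,0.34,-0.03],"twist": 0}
    - {"dp": [-0.9,0.42,-0.03],"twist": 0}
  grip: 0.4

```text
t: 12.28
tcp_pos: [0.5214, -0.1178, 0.1516]
ee_rot: [-2.642, -1.699, -0.001]
wrist_force: [1.5, -0.3, -0.3]
finger_gap: 0.6
grasp_force: 0.0
```

Emit:
arm_command:
  deltas:
    - {"dp": [-0.18,0.085,0],"twist": 0}
    - {"dp": [-0.36,0.17,0],"twist": 0}
    - {"dp": [-0.54,0.25,0],"twist": 0}
    - {"dp": [-0.63,0.298,0],"twist": 0}
    - {"dp": [-0.63,0.298,0],"twist": 0}

```text
t: 12.9
tcp_pos: [0.5234, -0.3285, 0.1507]
ee_rot: [-2.647, -1.691, 0.0]
wrist_force: [0.1, 0.9, 0.9]
finger_gap: 0.601
grasp_force: 0.0
```

```bash
python3 - <<'E'
from h import *
np.set_printoptions(precision=4,suppress=True)
s=snap('side');t=snap('top')
dlt([.523,-.3252,.007])
a=cv2.resize(s['img'][205:275,235:300],None,fx=6,fy=6,interpolation=cv2.INTER_CUBIC)
b=cv2.resize(t['img'][160:225,195:250],None,fx=6.46,fy=420/65,interpolation=cv2.INTER_CUBIC)
cv2.imwrite('pics/w.png',np.hstack([a,b])[:,:,::-1])
E
```

```text
tcp [ 0.5244 -0.3238  0.1512] yaw_x deg 65.5 tilt [-0.0001  0.0019] t 13.0 j [ 1.15  0.67 -0.91  1.69  0.59  1.08 -0.37] gap 0.597
units [-0.0069 -0.0018  0.4807] len/row 2.3081167014910298
```

View pics/w.png

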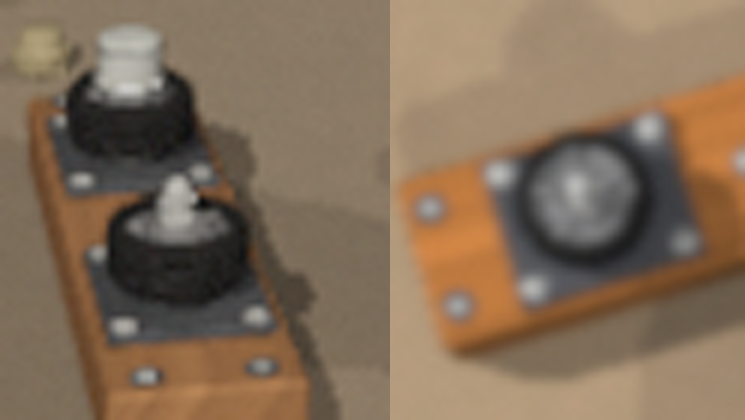

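The wheel sits flat on the flange, with the nose standing out at side crop (177,195) and top crop (577,187). Next I'll check the axle axis and go down over the cap.

```bash
python3 - <<'E'
from h import *
np.set_printoptions(precision=4,suppress=True)
s,t=load('side'),load('top');ct=np.array([-.555,-.716]);cs=np.array([.715,-1.84])
for a in (130,150,160):
  try:
    p,b=blob(t,(224,188),5,lambda w:w.min(2)>a);print(a,p,b,'axle on .09',onz(t,*(p+ct),.092))
  except Exception as e:print(e)
# wheel silhouette in both views
p,_=blob(t,(225,190),14,lambda w:w.max(2)<62);print('wheel top',p,onz(t,*(p+ct),.064))
m=(s['img'].min(2)>150);
for v in range(233,243): print(v,np.where(m[v,258:272])[0]+258,end=';')
print([proj(s,[.519,.182,z])-cs for z in(.095,.08)])
E
```

```text
130 [223.0953 189.4285] [219.75 185.5  226.   193.5 ] axle on .09 [0.5162 0.1843 0.092 ]
150 [223.2967 188.6642] [221.5  186.5  225.   191.25] axle on .09 [0.5184 0.1837 0.092 ]
160 [223.2378 188.4167] [222.   186.75 224.5  190.25] axle on .09 [0.5191 0.1838 0.092 ]
wheel top [227.5617 193.2255] [0.5109 0.1748 0.064 ]
233 [];234 [];235 [263 264 265];236 [263 264 265];237 [263 264 265 266];238 [262 263 264 265];239 [263 264];240 [263 264 265];241 [262 263 264 265 266];242 [263 264];[array([264.2141, 235.774 ]), array([264.2608, 241.1293])]
```

Emit:
arm_command:
  deltas:
    - {"dp": [-0.006,-0.002,0.2],"twist": 0}
    - {"dp": [-0.006,-0.002,0.38],"twist": 0}
    - {"dp": [-0.006,-0.002,0.48],"twist": 0}
    - {"dp": [-0.006,-0.002,0.48],"twist": 0}

```text
t: 13.5
tcp_pos: [0.5216, -0.323, 0.0055]
ee_rot: [-2.635, -1.701, 0.002]
wrist_force: [0.4, 0.3, -0.1]
finger_gap: 0.598
grasp_force: 0.0
```

Emit:
arm_command:
  deltas:
    - {"dp": [0,0,0],"twist": 0}
    - {"dp": [0,0,0],"twist": 0}
    - {"dp": [0,0,0],"twist": 0}
    - {"dp": [0,0,0],"twist": 0}
  grip: 1
  squeeze: 5

```text
t: 14.0
tcp_pos: [0.5239, -0.327, 0.0091]
ee_rot: [2.641, 1.698, 0.001]
wrist_force: [-0.7, -0.2, 6.5]
finger_gap: 0.319
grasp_force: 5.0
```

Emit:
arm_command:
  deltas:
    - {"dp": [0,0,0],"twist": 0}
    - {"dp": [0,0,0],"twist": 0}
    - {"dp": [0,0,0],"twist": -0.11}
    - {"dp": [0,0,0],"twist": -0.23}
    - {"dp": [0,0,0],"twist": -0.35}
  grip: 0.4

```text
t: 14.62
tcp_pos: [0.5228, -0.3264, 0.0075]
ee_rot: [-2.104, -2.332, 0.0]
wrist_force: [0.2, -0.4, -0.0]
finger_gap: 0.597
grasp_force: 0.0
```

Emit:
arm_command:
  deltas:
    - {"dp": [0,0,0],"twist": -0.12}
    - {"dp": [0,0,0],"twist": -0.24}
    - {"dp": [0,0,0],"twist": -0.36}
    - {"dp": [0,0,0],"twist": -0.48}
    - {"dp": [0,0,0],"twist": -0.6}

```text
t: 15.25
tcp_pos: [0.5227, -0.3265, 0.0074]
ee_rot: [-0.88, -3.015, -0.0]
wrist_force: [-0.5, 0.3, 0.0]
finger_gap: 0.6
grasp_force: 0.0
```

Emit:
arm_command:
  deltas:
    - {"dp": [0,0,0],"twist": -0.1}
    - {"dp": [0,0,0],"twist": -0.1}
    - {"dp": [0,0,0],"twist": -0.1}

```text
t: 15.62
tcp_pos: [0.5229, -0.3264, 0.0075]
ee_rot: [-0.665, -3.07, -0.0]
wrist_force: [-0.0, -1.1, -0.8]
finger_gap: 0.599
grasp_force: 0.0
```

```bash
python3 - <<'E'
from h import *
dlt([.523,-.3252,.007]);print(telemetry.sense()['wrist_force'])
E
```

```text
tcp [ 0.5229 -0.3264  0.0075] yaw_x deg 155.55 tilt [-0.0002  0.0003] t 15.62 j [ 1.22  1.   -1.05  1.75  1.01  1.04  0.93] gap 0.599
units [0.0014 0.0037 0.0018] len/row 0.02069825940290733
[-0.03211194 -1.14664157 -0.82084943]
```

Emit:
arm_command:
  deltas:
    - {"dp": [0,0,-0.005],"twist": 0}
    - {"dp": [0,0,-0.005],"twist": 0}
    - {"dp": [0,0,-0.005],"twist": 0}
    - {"dp": [0,0,-0.005],"twist": 0}
    - {"dp": [0,0,-0.005],"twist": 0}
  grip: 1
  squeeze: 45

```text
t: 16.25
tcp_pos: [0.5231, -0.3265, 0.0094]
ee_rot: [0.661, 3.071, -0.0]
wrist_force: [-0.3, -0.5, 0.8]
finger_gap: 0.311
grasp_force: 45.0
```

```bash
python3 - <<'E'
from h import *
dlt([.519,.1822,.16]);print(telemetry.sense()['wrist_force'])
E
```

```text
tcp [ 0.5231 -0.3265  0.0094] yaw_x deg 155.71 tilt [ 0.0001 -0.0002] t 16.25 j [ 1.23  1.   -1.05  1.75  1.01  1.04  0.93] gap 0.311
units [ 0.7099  1.54   -0.5024] len/row 8.49060526572223
[-0.29166095 -0.52877727  0.84135855]
```

Emit:
arm_command:
  deltas:
    - {"dp": [0,0,-0.15],"twist": 0}
    - {"dp": [0,0,-0.35],"twist": 0}
    - {"dp": [0.05,0.11,-0.5],"twist": 0}
    - {"dp": [0.13,0.28,-0.5],"twist": 0}
    - {"dp": [0.21,0.46,-0.5],"twist": 0}

```text
t: 16.88
tcp_pos: [0.5224, -0.1739, 0.1599]
ee_rot: [0.663, 3.069, -0.001]
wrist_force: [0.9, 0.9, -0.6]
finger_gap: 0.311
grasp_force: 45.0
```

Emit:
arm_command:
  deltas:
    - {"dp": [0.08,0.18,0],"twist": 0}
    - {"dp": [0.16,0.35,0],"twist": 0}
    - {"dp": [0.24,0.52,0],"twist": 0}
    - {"dp": [0.32,0.69,0],"twist": 0}
    - {"dp": [0.4,0.86,0],"twist": 0}

```text
t: 17.5
tcp_pos: [0.5188, 0.1113, 0.1592]
ee_rot: [0.661, 3.071, -0.0]
wrist_force: [1.3, 0.6, -1.4]
finger_gap: 0.311
grasp_force: 45.0
```

Emit:
arm_command:
  deltas:
    - {"dp": [0.06,0.14,0],"twist": 0}
    - {"dp": [0.1,0.22,0],"twist": 0}
    - {"dp": [0.1,0.22,0],"twist": 0}
    - {"dp": [0.1,0.22,0],"twist": 0}
    - {"dp": [0.1,0.22,0],"twist": 0}

```text
t: 18.12
tcp_pos: [0.5192, 0.1806, 0.1589]
ee_rot: [-0.664, -3.07, 0.001]
wrist_force: [0.2, -0.2, 0.5]
finger_gap: 0.308
grasp_force: 45.0
```

```bash
python3 - <<'E'
from h import *
np.set_printoptions(precision=4,suppress=True)
dlt([.519,.1822,.115])
s=snap('side')
p=telemetry.sense()['tcp_pos'];cs=np.array([.715,-1.84])
print('mouth expect',proj(s,p-[0,0,.0094])-cs)
a=cv2.resize(s['img'][170:255,215:315],None,fx=7,fy=7,interpolation=cv2.INTER_CUBIC)
cv2.imwrite('pics/g3.png',a[:,:,::-1])
E
```

```text
tcp [0.5192 0.1806 0.1589] yaw_x deg 155.59 tilt [-0.0004 -0.0009] t 18.12 j [ 0.49  0.71 -1.21  1.85  0.74  1.13  0.15] gap 0.308
units [0.0027 0.0048 0.1464] len/row 0.7031108205362222
mouth expect [264.0365 215.6703]
```

View pics/g3.png

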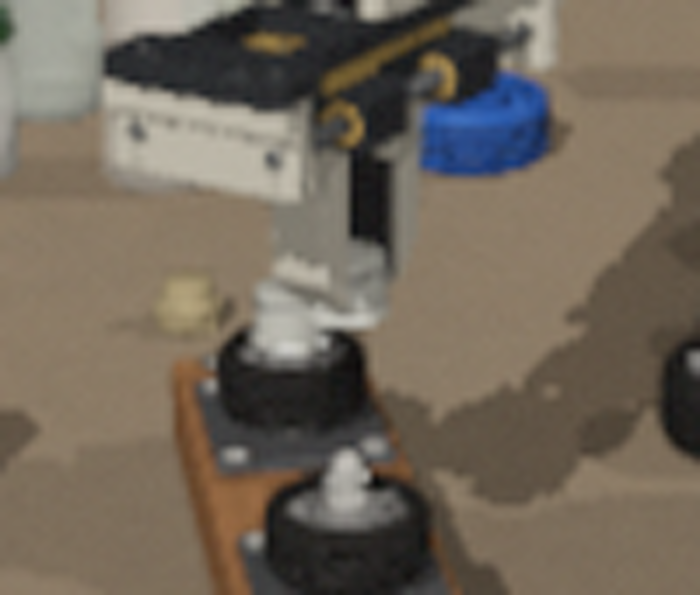

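The cap is in the fingers with its rim at crop (345,318), level and above the nose at (347,465). I'll descend to just above the nose.

Emit:
arm_command:
  deltas:
    - {"dp": [0.003,0.005,0.1],"twist": 0}
    - {"dp": [0.003,0.005,0.15],"twist": 0}
    - {"dp": [0.003,0.005,0.176],"twist": 0}
    - {"dp": [0.003,0.005,0.176],"twist": 0}
    - {"dp": [0.003,0.005,0.176],"twist": 0}

```text
t: 18.8
tcp_pos: [0.5191, 0.1844, 0.1071]
ee_rot: [0.661, 3.071, 0.001]
wrist_force: [0.4, 0.8, 0.3]
finger_gap: 0.309
grasp_force: 45.0
```

```bash
python3 - <<'E'
from h import *
dlt([.519,.1822,.098]);print(telemetry.sense()['wrist_force'])
E
```

```text
tcp [0.5191 0.1844 0.1071] yaw_x deg 155.72 tilt [0.0009 0.0005] t 18.8 j [ 0.44  0.76 -1.14  1.89  0.81  1.05  0.1 ] gap 0.309
units [-0.0027 -0.0067  0.0304] len/row 0.14983245110480614
[0.35972551 0.79572994 0.3404475 ]
```

Emit:
arm_command:
  deltas:
    - {"dp": [0,-0.003,0],"twist": 0}
    - {"dp": [0,-0.003,0],"twist": 0}
    - {"dp": [0,-0.003,0],"twist": 0}
    - {"dp": [0,-0.003,0],"twist": 0}

```text
t: 19.3
tcp_pos: [0.5183, 0.1832, 0.1065]
ee_rot: [0.661, 3.071, -0.0]
wrist_force: [-0.1, -0.1, 0.1]
finger_gap: 0.311
grasp_force: 45.0
```

```bash
python3 - <<'E'
from h import *
dlt([.519,.182,.098]);print(telemetry.sense()['wrist_force'])
E
```

```text
tcp [0.5183 0.1832 0.1065] yaw_x deg 155.72 tilt [ 0.0001 -0.    ] t 19.3 j [ 0.44  0.76 -1.14  1.89  0.81  1.05  0.1 ] gap 0.311
units [-0.0038 -0.0027  0.0283] len/row 0.1377919183766447
[-0.14649066 -0.13004527  0.0770805 ]
```

Emit:
arm_command:
  deltas:
    - {"dp": [-0.004,-0.003,0],"twist": 0}
    - {"dp": [-0.004,-0.003,0.008],"twist": 0}
    - {"dp": [-0.004,-0.003,0.016],"twist": 0}
    - {"dp": [-0.004,-0.003,0.023],"twist": 0}
    - {"dp": [-0.004,-0.003,0.023],"twist": 0}

```text
t: 19.92
tcp_pos: [0.5188, 0.1819, 0.0993]
ee_rot: [-0.66, -3.071, 0.0]
wrist_force: [-0.1, 0.3, -0.6]
finger_gap: 0.308
grasp_force: 45.0
```

Emit:
arm_command:
  deltas:
    - {"dp": [0,0,0.005],"twist": 0}
    - {"dp": [0,0,0.01],"twist": 0}
    - {"dp": [0,0,0.013],"twist": 0}
    - {"dp": [0,0,0.013],"twist": 0}

```text
t: 20.42
tcp_pos: [0.519, 0.1819, 0.0956]
ee_rot: [-0.661, -3.071, 0.0]
wrist_force: [-0.2, 0.3, 0.2]
finger_gap: 0.31
grasp_force: 45.0
```

Emit:
arm_command:
  deltas:
    - {"dp": [0,0,0.005],"twist": 0}
    - {"dp": [0,0,0.01],"twist": 0}
    - {"dp": [0,0,0.01],"twist": 0}

```text
t: 20.8
tcp_pos: [0.5194, 0.1821, 0.0938]
ee_rot: [0.66, 3.07, -0.0]
wrist_force: [-0.9, -1.7, 7.2]
finger_gap: 0.314
grasp_force: 45.0
```

Emit:
arm_command:
  deltas:
    - {"dp": [0,0,0.005],"twist": 0}
    - {"dp": [0,0,0.01],"twist": 0}
    - {"dp": [0,0,0.01],"twist": 0}

```text
t: 21.18
tcp_pos: [0.5189, 0.1818, 0.0893]
ee_rot: [-0.661, -3.071, 0.0]
wrist_force: [0.9, 0.2, -1.1]
finger_gap: 0.308
grasp_force: 45.0
```

Force rose to 7 N, then dropped: the cap clicked. Now I'll press it to the bottom.

Emit:
arm_command:
  deltas:
    - {"dp": [0,0,0.005],"twist": 0}
    - {"dp": [0,0,0.01],"twist": 0}
    - {"dp": [0,0,0.015],"twist": 0}
    - {"dp": [0,0,0.015],"twist": 0}

```text
t: 21.68
tcp_pos: [0.5193, 0.182, 0.0875]
ee_rot: [0.66, 3.07, -0.002]
wrist_force: [-6.8, -4.6, 22.8]
finger_gap: 0.309
grasp_force: 45.0
```

Emit:
arm_command:
  deltas:
    - {"dp": [0,0,0.002],"twist": 0}
    - {"dp": [0,0,0.002],"twist": 0}
    - {"dp": [0,0,0.002],"twist": 0}
    - {"dp": [0,0,0.002],"twist": 0}
    - {"dp": [0,0,0.002],"twist": 0}

```text
t: 22.3
tcp_pos: [0.5193, 0.182, 0.0874]
ee_rot: [0.66, 3.069, -0.003]
wrist_force: [-7.3, -6.4, 26.8]
finger_gap: 0.31
grasp_force: 45.0
```

Emit:
arm_command:
  deltas:
    - {"dp": [0,0,0],"twist": 0}
    - {"dp": [0,0,0],"twist": 0}
    - {"dp": [0,0,0],"twist": 0}

```text
t: 22.68
tcp_pos: [0.5193, 0.1821, 0.0874]
ee_rot: [0.66, 3.069, -0.003]
wrist_force: [-7.6, -5.9, 25.5]
finger_gap: 0.31
grasp_force: 45.0
```

```bash
python3 - <<'E'
from h import *
s=snap('side');dlt([.519,.182,.088]);print(telemetry.sense()['wrist_force'])
a=cv2.resize(s['img'][185:260,230:310],None,fx=7,fy=7,interpolation=cv2.INTER_CUBIC)
cv2.imwrite('pics/g4.png',a[:,:,::-1])
E
```

```text
tcp [0.5193 0.182  0.0874] yaw_x deg 155.73 tilt [ 0.0016 -0.0022] t 22.73 j [ 0.43  0.79 -1.12  1.9   0.84  1.02  0.08] gap 0.309
units [ 0.0008 -0.0005 -0.0021] len/row 0.010825648722117096
[-7.62035627 -5.36497611 25.82921544]
```

View pics/g4.png

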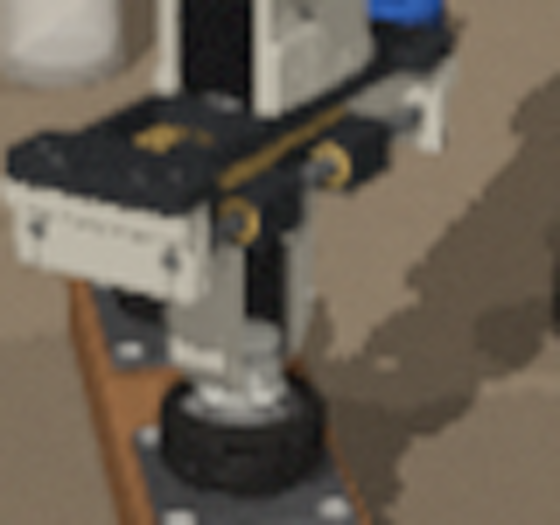

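The cap sits home just above the wheel at crop (255,370), with the fingers on it and a steady 26 N press. I'm handing in.

```bash
python3 -c "
from bench import workorder
print(workorder.job_done())"
```

```text
the job is handed in; nothing more can be done
None
```

The wheel sits on the hub flange, the cap clicked on and bottomed with the fingers still pressing it at about 26 N, and I handed the job in at about 23 s; the hand-in returned no verdict.

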